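# Seat a controller module in its test cradle and start the test

### The arm

A 7-joint arm with a two-finger parallel gripper is mounted at the origin on a cart in front of the work surface, level with it; the furniture and walls round the work are solid. World frame = base frame: x ahead of the robot, y to its left, z up, the work surface at z = 0. Lengths are in mm, angles in degrees, forces in N, time in s.
With the tool pointing down it reaches from about 425 to 825 mm from the base axis. Payload 3.6 kg.
Tool frame: the origin (TCP) lies at the very end of the fingers, on their centre line; the grasp point (between the pads) lies 19 mm behind it; z points along the fingers, y is the line along which they close (so a half turn about z gives the same grasp; the last joint's range is limited). The gripper opens to 93 mm and grips with 3 to 60 N. Pads are 15 mm wide; open, the fingers measure 128 mm over their backs; the gripper's body (75 mm by 188 mm) begins 65 mm behind the grasp point.
Start: joints at [67.466, 35.231, -0.722, 81.555, 0.464, 63.22, -2.315], TCP at [233.119, -606.727, 218.64] pointing down, gripper open.
Joint ranges: [-178.69, 178.69], [-17.37, 117.87], [-77.05, 75.6], [15.02, 138.74], [-78.02, 258.01], [0.78, 113.62], [-162.83, 162.83]. Speed limits (degrees/s): [159.86, 159.86, 180, 180, 180, 180, 180].

### API

Orientations are given as a 3x3 rotation matrix whose columns are the frame's x, y, z axes.
In Python, from plant import manip gives the robot as it stands. The module is installed in compiled form; this text tells all that it offers.
- The arm moves only by the tool servo_tool, never from a script. Its argument "series" is one flat list of numbers, 4 for each row, row after row: the shift along the tool's x, y, z each as a share of 0.05 m, from -1 to 1, then the turn about the tool's z as a share of 0.08 rad, from -1 to 1. A call has exactly 10 rows; each row shifts and turns the commanded pose from where the row before left it, along the tool's axes as they then stand; what a row does not reach is not made up. A row lasts 1/10 s, in which the tool goes at most 50 mm and 8.59 degrees, less where a joint would pass 70% of its speed; a pose out of reach is approached as far as the arm can. A call with a number of a shift or a turn outside -1 to 1 is refused whole. A call with a gripper value outside its range is refused whole. "jaw" is the opening, from 0 (shut) to 1 (fully open), set as the call begins (left out, the last holds). The fingers move at their own pace and stop on an object; "newtons" is the grip in N (left out, the last holds). Time passes only in rows, so rows that do not move let the fingers close, or fill a call up. It gives the time, the measured TCP pose, the force, the opening and the grip force at its end, in the units of the state.
- manip.read_state(): the state, without advancing time (a new reading comes with each control period).
- manip.camera(name): name is "scene" or "top" or "wrist"; returns the picture (400x640x3 uint8, red, green, blue); there is no depth.
- manip.camera_model(name): a dict with "fovy" (degrees; the focal length in pixels is half the picture's height over the tangent of half this angle, whatever the lens; pixels are square), "cx", "cy" (the principal point, pixels), "R" (3x3) and "t" (3): a world point X has camera coordinates R X + t. Camera axes: x right, y down, z forward; pixel columns grow to the right and rows downward; lengths in mm; the calibration is good to about 2 mm. The wrist camera is an equidistant fisheye: a pixel r from the principal point sees the ray r / f radians off the axis. A picture is of the moment at which its call begins: read the wrist's pose just before it. camera_model takes no time and is no camera call; for the wrist camera it gives the pose at the moment of the call.
- manip.finish_job(): hands the job in; it is judged then, once.
The state is a dict: "time": time; "qpos": joint angles; "qvel": joint speeds; "joint_torque": joint torques, N m; "eef_pos": TCP position; "tcp_rot": TCP orientation; "ft_force": force on the tool from outside, world axes, zero at the start; "torque": the same for the moment, N m; "gripper_width": finger opening in mm; "grip_force": force on a finger pad.
Only numpy, scipy, OpenCV 4.12 (cv2) and the standard library are available. Lean on these libraries where they do the work, as an engineer would, in place of code of your own. Each camera call takes 0.05 s, during which the arm holds its last target. There are 200 camera calls.

### The job

Without lifting it off the cradle, slide the grey controller module along the white loading deck into the metal-walled pocket, cut-cornered nose first, until it has dropped down fully and lies flat and square in the pocket. Then swing the steel hold-down bar with the yellow knob all the way round until it stops over the module, and only then press the blue button fully and let it come up, and after it the green button. Press nothing else: leave the red button and the other things on the bench alone.

Things in the scene. Friction and masses are not known exactly. Their poses are not given: they have to be found in the camera images.
- module: flat grey controller module with green display and white keys, 110 mm long (x) x 84 wide (y) x 18 thick, about 0.25 kg. Origin: centre of its underside; +x to the nose (brass contacts), z up. Both nose corners are cut at 45 degrees, 20 mm each way; the tail (x = -55) is a straight edge. It starts on the cradle's loading deck, a little skewed.
- module_nose (a point): point on the module's underside at the middle of the nose edge (x = +55 mm in the module's frame)
- cradle: fixed test cradle, blue base plate 126 mm wide (y = -63 to 63), x = -229 to 98 mm. Origin: underside, below the pocket's centre; z up; +x is the way the module is slid in. White deck x = -225 to -56.5, top z = 14; there it steps down to the pocket floor, z = 8.
- deck (a point): middle of the white loading deck's top, 14 mm above the bench, 140 mm before the pocket's centre. Two lead-in rails on the deck, tops 24 mm above the bench, narrow from y = +-57 mm at cradle x = -108 to the pocket's sides (y = +-43.5) at x = -56.5
- pocket (a point): centre of the pocket floor; a seated module's origin lies here, its axes along the cradle's, its top 26 mm above the bench. Pocket 113 x 87 mm (1.5 mm gap all round the module, nose corners cut the same way), open to the deck at its -x end; metal walls 10 to 12 mm thick, tops 24 mm above the bench.
- holddown (a joint): angle of the cradle's steel hold-down bar about its upright pivot, rad: 0 parked (bar along cradle +y), 1.57 at its stop over the module (bar along cradle -x); grows counterclockwise seen from above. Starts at 0 to 0.3, stays where left (light friction). Bar 16 mm wide, 6 thick, 80 long, underside 29.5 mm above the bench: it passes only over a seated module.
- holddown_hinge (a point): on the hold-down's pivot axis, 80 mm beyond the pocket's centre along the cradle's +x
- holddown_knob (a point): middle of the upright yellow knob near the free end of the hold-down bar, 70 mm from the pivot axis; knob 12 mm in diameter (15 at the head), it stands from 35.5 to 73.5 mm above the bench; this point is 54.5 mm above the bench
- blue_button (a joint): travel of the blue button, m: 0 up, 0.006 fully down; springs back; about 4 N fully down
- blue_button_top (a point): centre of the top face of the blue push button, 30 mm in diameter, 54 mm above the bench, on a grey box 52 x 62 x 32 mm; it moves down as it is pressed
- green_button (a joint): travel of the green button, m: 0 up, 0.006 fully down; springs back; about 4 N fully down
- green_button_top (a point): centre of the top face of the green push button, 30 mm in diameter, 54 mm above the bench, on a grey box 52 x 62 x 32 mm; it moves down as it is pressed
- red_button (a joint): travel of the red button, m: 0 up, 0.006 fully down; springs back; about 4 N fully down
- red_button_top (a point): centre of the top face of the red push button, 30 mm in diameter, 54 mm above the bench, on a grey box 52 x 62 x 32 mm; it moves down as it is pressed; not to be pressed
- timer: white round wind-up timer with a black dial, 64 mm wide, 39 high; bystander, origin at the centre of its underside
- marker_red: red-capped marker pen lying on the bench near its front edge, 126 mm long; bystander, origin at one end
- reagent_red_1: small white dropper bottle with red cap, 32 mm wide, 76 tall; bystander, origin at the centre of its underside
- powder_pot_3: small white pot with an orange band, 40 mm wide, 47 tall; bystander, origin at the centre of its underside
- comparator: black colour comparator block with two clear cuvettes, 44 x 92 x 134 mm; bystander, origin at the centre of its underside
Mind the look-alikes: they are no part of the job. What is shaped like the part that bears blue_button but turquoise is not meant.

How it is judged (in metres and radians):
On the way, in this order (a step that is already met when the one before it is completed fails the run):
1. the module lies flat and square, fully down in the pocket (horizontal distance between module and pocket below 0.0035 m and z of module in the frame of pocket between -0.002 and 0.0015 m and angle between the x axis of module and the x axis of cradle, either way round below 0.06 rad and x of module_nose in the frame of pocket above 0.04 m and angle between module's own z axis and vertical below 0.025 rad), for 0.2 s.
2. the hold-down bar is swung over the seated module (all of step 1 and value of joint holddown above 1.45 rad), for 0.2 s.
3. the blue button is pressed, green up (value of joint blue_button above 0.0045 m and value of joint green_button below 0.0015 m), for 0.05 s.
4. the blue button is let up (value of joint each of blue_button, green_button below 0.0015 m), for 0.05 s.
5. the green button is pressed, blue up (value of joint green_button above 0.0045 m and value of joint blue_button below 0.0015 m), for 0.05 s.
At the end, for the whole second after the job is handed in: Module at rest in the pocket, nose forward: within 3.5 mm of its centre, 1.5 mm of its floor, square to 0.06 rad, level to 0.025 rad; hold-down at 1.45 rad or more; all buttons up (under 1.5 mm down); bystanders within 30 mm of their starts (all of step 2 and all of step 4 and value of joint red_button below 0.0015 m and linear speed of module below 0.01 m/s and distance of each of timer, marker_red, reagent_red_1, powder_pot_3, comparator from where it was at the start of the episode below 0.03 m); the robot touches nothing.
It fails at once if the module is lifted off the cradle (underside centre more than 40 mm above the bench) or pushed off it onto the bench (height (world z) of module above 0.04 m or height (world z) of module below 0.004 m).
It fails at once if the blue or green button is pressed before the hold-down is over the module (value of joint any of blue_button, green_button above 0.0045 m and value of joint holddown below 1.4 rad).
It fails at once if two buttons are pressed at once (value of joint each of blue_button, green_button above 0.003 m).
It fails at once if the red button is pressed (value of joint red_button above 0.003 m).
It fails at once if a bystander is moved more than 30 mm or knocked over (distance of any of timer, marker_red, reagent_red_1, powder_pot_3, comparator from where it was at the start of the episode above 0.03 m or angle between any of timer, reagent_red_1, powder_pot_3, comparator's own z axis and vertical above 0.5 rad).
It also fails if it takes over 69 s, if anything falls off the work surface, if the arm or the gripper's body presses on something with over 40 N, if the wrist force passes 120 N, or if a joint passes its speed limit or range.

## Working session

There is one attempt and no reset: what is moved stays moved. The work goes in short steps, Python scripts to look and compute and a tool call to move; the robot and the scene stay as the last step left them, time stands still between calls to the robot, and variables do not carry over. Pictures are saved under pics/ and viewed, at most 10 in all, crops included, and the job is handed in when it is done.

Besides the shell and the picture viewer there is one more tool, called after "Call:" in YAML: its name, and indented under it one key for each argument. servo_tool: Moves the arm, as the interface text tells. Its arguments: {"type":"object","properties":{"series":{"type":"array","items":{"type":"number","minimum":-1,"maximum":1}},"jaw":{"type":"number"},"newtons":{"type":"number"}},"required":["series"]}

```bash
mkdir -p pics; cat > h.py <<'E'
import numpy as np, cv2
from plant import manip
def snap(n,f):
    m=manip.camera_model(n); im=manip.camera(n); cv2.imwrite(f'pics/{f}.png',cv2.cvtColor(im,cv2.COLOR_RGB2BGR)); np.savez(f'pics/{f}.npz',**{k:np.array(v) for k,v in m.items()})
    return im,m
def ray(m,u,v,fish=False):
    f=200/np.tan(np.radians(float(m['fovy']))/2); d=np.array([u-float(m['cx']),v-float(m['cy'])])
    if fish:
        r=np.hypot(*d); th=r/f; c=np.array([*(d/r*np.sin(th)),np.cos(th)])
    else: c=np.array([*(d/f),1.])
    R=np.array(m['R']);t=np.array(m['t']); return -R.T@t, R.T@c
def px(m,u,v,z,fish=False):
    o,d=ray(m,u,v,fish); return o+d*(z-o[2])/d[2]
E
python3 - <<'E'
from h import *
s=manip.read_state(); print(s['time'],s['eef_pos'],s['tcp_rot'])
a,m=snap('top','top0'); print(m); b,m=snap('scene','sc0'); print(m)
cv2.imwrite('pics/top0b.png',cv2.resize(cv2.imread('pics/top0.png'),(800,500),interpolation=cv2.INTER_CUBIC))
E
```

```text
0.0 [ 232.83737334 -606.03959065  217.49685875] [[ 9.33451903e-01  3.58701316e-01 -9.53711816e-04]
 [ 3.58702581e-01 -9.33448939e-01  2.35317453e-03]
 [-4.61544823e-05 -2.53867413e-03 -9.99996776e-01]]
{'fovy': 43.965288765805326, 'cx': 325.9560399135953, 'cy': 206.38893196742222, 'R': array([[-0.00300649, -0.99999173, -0.00273814],
       [-0.98069165,  0.00348386, -0.1955294 ],
       [ 0.19553732,  0.00209742, -0.98069402]]), 't': array([   4.72241545,  506.00222804, 1399.54673111])}
{'fovy': 55.867389041602486, 'cx': 321.5334176836204, 'cy': 200.68285747467579, 'R': array([[-0.89753659, -0.44038813,  0.02205362],
       [-0.2395216 ,  0.44494527, -0.86293285],
       [ 0.37021273, -0.77979613, -0.50483713]]), 't': array([ 447.42424281,  187.54049526, 1127.18645883])}
```

View pics/top0b.png

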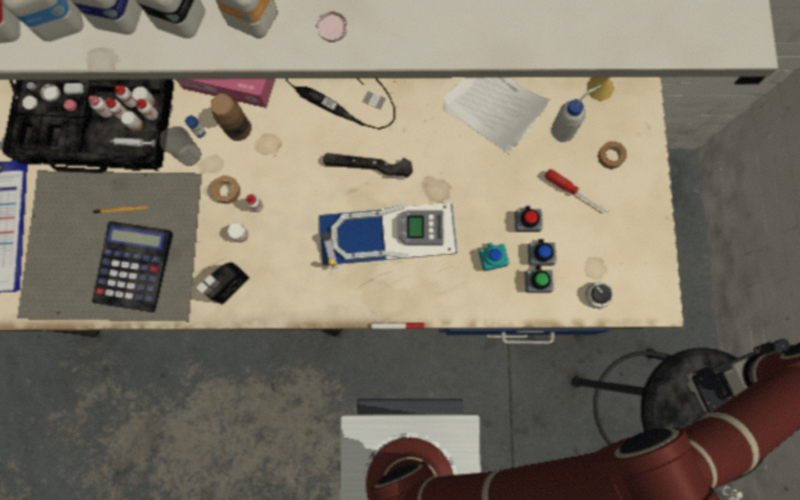

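View pics/sc0.png

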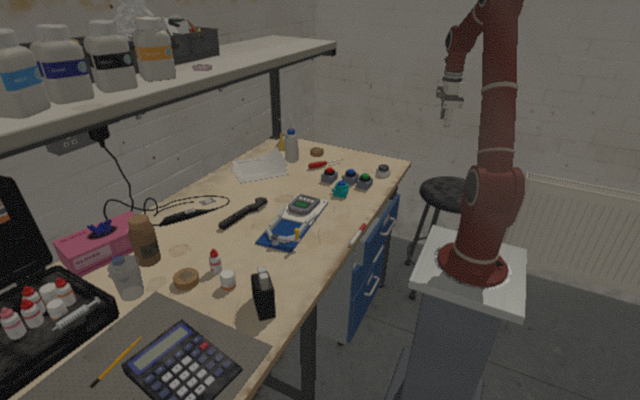

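The top view shows the module on the deck at about (420,227). The pocket is to its left at (360,237), so cradle +x points image-left. The hold-down is at (328,245). Buttons are red (530,217), blue (543,251) and green (540,280). The turquoise look-alike with a blue cap is at (494,257), so I choose the grey box at (543,251) for blue. I'll check this in a close crop.

```bash
python3 - <<'E'
import cv2
im=cv2.imread('pics/top0.png')[150:250,250:450]
cv2.imwrite('pics/c1.png',cv2.resize(im,(800,400),interpolation=cv2.INTER_CUBIC))
E
```

```text
(no output)
```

View pics/c1.png

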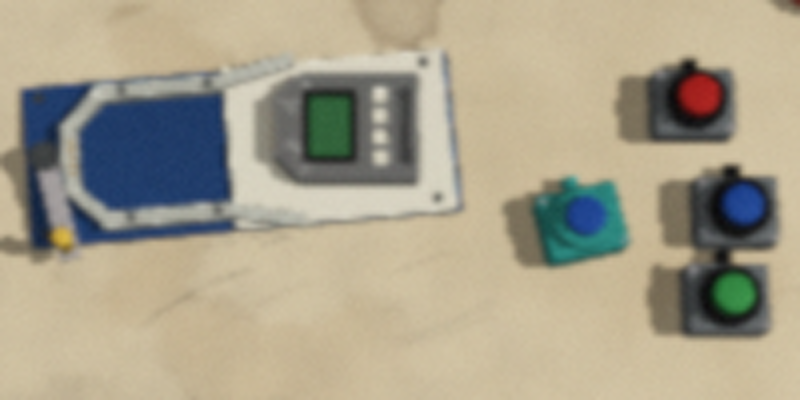

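Crop: cradle corners are about (22,90), (445,50), (462,210) and (33,250). The module tail edge is at x≈417 and the nose at x≈262. Blue is on the grey box at (743,204), green (735,294), red (698,96); turquoise is excluded at (586,215). The knob is at (62,237).

```bash
python3 - <<'E'
from h import *
m=np.load('pics/top0.npz')
P=lambda u,v,z: px(m,250+(u+.5)/4-.5,150+(v+.5)/4-.5,z)
cs=[P(22,90,6),P(445,50,6),P(462,210,6),P(33,250,6)]
for c in cs: print('corner',c.round(1))
# fit cradle: model corners
M=np.array([[98,-63],[-229,-63],[-229,63],[98,63]],float);W=np.array(cs)[:,:2]
A=M-M.mean(0);B=W-W.mean(0);U,S,V=np.linalg.svd(A.T@B);R=(U@np.diag([1,np.linalg.det(U@V)])@V).T
t=W.mean(0)-R@M.mean(0);print('cradle org',t,'yaw',np.degrees(np.arctan2(R[1,0],R[0,0])),'res',(W-(M@R.T+t)).round(1).tolist())
inv=lambda p:(R.T@(p[:2]-t)).round(1)
# module top z=32
for n,u,v in [('tailT',418,73),('tailB',418,184),('noseT',303,72),('noseB',300,182),('noseL1',263,104),('noseL2',266,160)]:
    p=P(u,v,32);print(n,p.round(1),'cradle',inv(p))
for n,u,v,z in [('blue',743,204,54),('green',735,294,54),('red',698,96,54),('knob',62,237,73),('hinge',43,155,35)]:
    p=P(u,v,z);print(n,p.round(1),'cradle',inv(p))
E
```

```text
corner [622.4 219.5   6. ]
corner [ 653.  -104.5    6. ]
corner [ 527.5 -115.2    6. ]
corner [497.9 208.2   6. ]
cradle org [569.18192812 117.23264408] yaw 95.27341989481864 res [[-0.5, -1.1], [0.0, 0.5], [-0.0, 1.4], [0.5, -0.9]]
tailT [627.5 -82.   32. ] cradle [-203.8  -39.7]
tailB [542.  -80.8  32. ] cradle [-194.7   45.3]
noseT [628.6   4.5  32. ] cradle [-117.7  -48.8]
noseB [543.8   7.   32. ] cradle [-107.5   35.4]
noseL1 [603.8  34.6  32. ] cradle [-85.5 -26.9]
noseL2 [560.7  32.3  32. ] cradle [-83.8  16.3]
blue [ 521.2 -316.7   54. ] cradle [-427.7   87.6]
green [ 454.7 -307.9   54. ] cradle [-412.8  153.1]
red [ 602.9 -287.3   54. ] cradle [-405.9    3.6]
knob [494.8 178.   73. ] cradle [67.4 68.5]
hinge [564.4 198.3  35. ] cradle [81.2 -2.7]
```

Call:
servo_tool:
  series: [0.76, -0.49, 0, 0, 0.76, -0.49, 0, 0, 0.76, -0.49, 0, 0, 0.76, -0.49, 0, 0, 0.76, -0.49, 0, 0, 0.76, -0.49, 0, 0, 0.76, -0.49, 0, 0, 0.76, -0.49, 0, 0, 0.76, -0.49, 0, 0, 0.76, -0.49, 0, 0]
  jaw: 0.38

```text
time: 1.1
eef_pos: [500.5, -240.1, 218.4]
tcp_rot: [[0.933, 0.359, -0.001], [0.359, -0.933, 0.0], [-0.001, -0.0, -1.0]]
ft_force: [0.4, -0.4, -0.3]
gripper_width: 35.4
grip_force: 0.0
```

Call:
servo_tool:
  series: [0.65, -0.41, 0, 0, 0.65, -0.41, 0, 0, 0.65, -0.41, 0, 0, 0.65, -0.41, 0, 0, 0, 0, 0, -1, 0, 0, 0, -1, 0, 0, 0, -1, 0, 0, 0, -1, 0, 0, 0, -1, 0, 0, 0, -1]

```text
time: 2.1
eef_pos: [591.4, -118.6, 218.1]
tcp_rot: [[0.66, 0.751, -0.001], [0.751, -0.66, 0.0], [-0.001, -0.001, -1.0]]
ft_force: [-1.0, -0.3, 0.7]
gripper_width: 35.5
grip_force: 0.0
```

Call:
servo_tool:
  series: [0, 0, 0, -1, 0, 0, 0, -1, 0, 0, 0, -1, 0, 0, 0, -1, 0, 0, 0, -1, 0, 0, 0, -1, 0, 0, 0, -1, 0, 0, 0, -1, 0, 0, 0, -1, 0, 0, 0, -1]

```text
time: 3.1
eef_pos: [591.4, -118.6, 218.1]
tcp_rot: [[-0.079, 0.997, -0.001], [0.997, 0.079, 0.0], [0.0, -0.001, -1.0]]
ft_force: [0.1, -0.1, 0.3]
gripper_width: 35.7
grip_force: 0.0
```

```bash
python3 - <<'E'
from h import *
s=manip.read_state(); print(s['time'],s['eef_pos'],s['tcp_rot'],s['qpos'],s['ft_force'])
a,m=snap('wrist','w1');print(m)
E
```

```text
3.1 [ 591.43717786 -118.63872428  218.07873747] [[-7.91971427e-02  9.96858047e-01 -1.35925340e-03]
 [ 9.96858936e-01  7.91974365e-02  1.63655196e-04]
 [ 2.70790384e-04 -1.34202288e-03 -9.99999063e-01]] [ 23.50368821  32.64747602 -23.46972947  89.27492121  14.19796667
  61.1207523    0.98072807] [ 0.06064485 -0.05016212  0.25205236]
{'fovy': 65.70646984690485, 'cx': 320.7301651499683, 'cy': 200.27761632141738, 'R': array([[ 9.96829460e-01,  7.95619141e-02, -9.64190577e-04],
       [ 7.73841277e-02, -9.66582223e-01,  2.44398246e-01],
       [ 1.85128228e-02, -2.43697985e-01, -9.69674465e-01]]), 't': array([-579.46049367, -188.3131749 ,  348.72626144])}
```

View pics/w1.png

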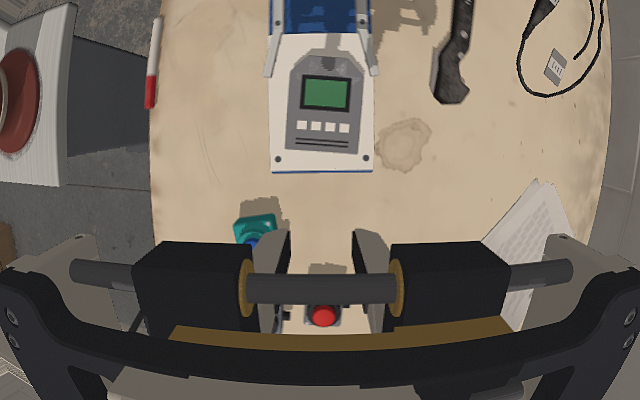

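The wrist view shows the deck's near edge from (271,170) to (373,170) and the module tail corners at (285,147) and (358,154). Rails are at (268,75) and (376,75). I'll refine from these.

```bash
python3 - <<'E'
from h import *
m=np.load('pics/w1.npz')
b=cv2.imread('pics/w1.png')[0:190,230:420]; cv2.imwrite('pics/c2.png',cv2.resize(b,(600,600),interpolation=cv2.INTER_CUBIC))
for n,u,v,z in [('deckL',272,169,14),('deckR',373,169,14),('tailL',285,147,32),('tailR',358,154,32),('sideR',361,85,32),('sideL',293,78,32)]:
    print(n,px(m,u,v,z,True).round(1))
E
```

```text
deckL [ 530.7 -109.5   14. ]
deckR [653.  -99.7  14. ]
tailL [546.9 -80.2  32. ]
tailR [630.5 -81.6  32. ]
sideR [626.9  -2.5  32. ]
sideL [550.2  -0.8  32. ]
```

View pics/c2.png

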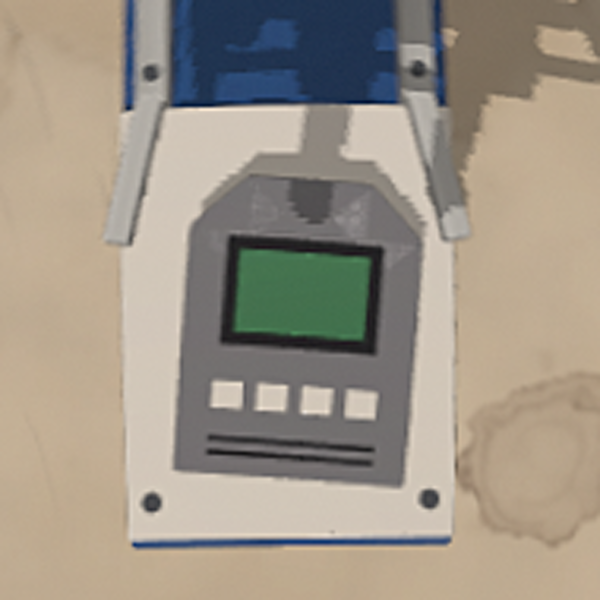

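```bash
python3 - <<'E'
from h import *
m=np.load('pics/w1.npz')
g=lambda u,v,z: px(m,230+(u+.5)/3.158-.5,(v+.5)/3.158-.5,z,True)
t=np.array([569.2,117.2]);a=np.radians(95.27);R=np.array([[np.cos(a),-np.sin(a)],[np.sin(a),np.cos(a)]])
for n,u,v,z in [('deckL',131,540,14),('deckR',450,537,14),('stepL',172,106,14),('stepR',400,103,14),('railendL',106,240,24),('railL-pocket',172,103,24),('railR-pocket',398,100,24),('screwL',151,72,24),('screwR',418,69,24),('screwdL',152,502,14),('screwdR',430,498,14),('tailL',173,469,32),('tailR',405,487,32),('noseL',249,172,32),('noseR',374,184,32),('sideL',191,232,32),('sideR',421,250,32)]:
    p=g(u,v,z);print(n,p.round(1),(R.T@(p[:2]-t)).round(1))
E
```

```text
deckL [ 529.7 -111.6   14. ] [-224.2   60.3]
deckR [ 652.1 -100.6   14. ] [-224.5  -62.5]
stepL [532.9  57.5  14. ] [-56.1  41.6]
stepR [618.7  65.5  14. ] [-56.  -44.5]
railendL [514.4   1.6  24. ] [-110.1   65.1]
railL-pocket [534.3  55.8  24. ] [-58.   40.4]
railR-pocket [617.   63.5  24. ] [-57.9 -42.6]
screwL [525.2  68.1  24. ] [-44.8  48.3]
screwR [623.5  77.1  24. ] [-45.  -50.4]
screwdL [537.1 -96.3  14. ] [-209.7   51.6]
screwdR [642.7 -86.3  14. ] [-209.4  -54.5]
tailL [546.4 -81.6  32. ] [-195.9   41. ]
tailR [630.4 -81.5  32. ] [-203.4  -42.7]
noseL [565.3  28.3  32. ] [-88.2  12. ]
noseR [610.   27.6  32. ] [-93.  -32.4]
sideL [546.5   4.7  32. ] [-110.    32.9]
sideR [628.6   4.9  32. ] [-117.2  -48.8]
```

Call:
servo_tool:
  series: [0, 0.01, 0.5, -0.16, 0, 0, 0.8, 0, 0, 0, 0.8, 0, 0, 0, 0.8, 0, 0, 0, 0.6, 0, 0, 0, 0.3, 0, 0, 0, 0.2, 0, 0, 0, 0, 0, 0, 0, 0, 0, 0, 0, 0, 0]

```text
time: 4.15
eef_pos: [593.6, -118.6, 20.3]
tcp_rot: [[-0.088, 0.996, 0.003], [0.996, 0.088, -0.0], [-0.001, 0.003, -1.0]]
ft_force: [1.2, -0.2, -0.0]
gripper_width: 35.7
grip_force: 0.0
```

Call:
servo_tool:
  series: [0.1, 0, 0, 0, 0.1, 0, 0, 0, 0.1, 0, 0, 0, 0.1, 0, 0, 0, 0.1, 0, 0, 0, 0.1, 0, 0, 0, 0.1, 0, 0, 0, 0.1, 0, 0, 0, 0.1, 0, 0, 0, 0.1, 0, 0, 0]

```text
time: 5.15
eef_pos: [587.9, -68.8, 18.7]
tcp_rot: [[-0.089, 0.996, -0.0], [0.996, 0.089, -0.001], [-0.001, -0.0, -1.0]]
ft_force: [-0.1, -1.6, 2.5]
gripper_width: 35.4
grip_force: 0.9
```

Call:
servo_tool:
  series: [0.16, 0, 0, 0, 0.16, 0, 0, 0, 0.16, 0, 0, 0, 0.16, 0, 0, 0, 0.16, 0, 0, 0, 0.16, 0, 0, 0, 0.16, 0, 0, 0, 0.16, 0, 0, 0, 0.16, 0, 0, 0, 0.16, 0, 0, 0]

```text
time: 6.15
eef_pos: [580.9, 11.6, 18.7]
tcp_rot: [[-0.089, 0.996, 0.0], [0.996, 0.089, 0.0], [0.0, 0.0, -1.0]]
ft_force: [0.5, -3.0, 1.7]
gripper_width: 35.6
grip_force: 1.1
```

```bash
python3 - <<'E'
from h import *
s=manip.read_state(); print(s['time'],s['eef_pos'],s['ft_force'])
a,m=snap('wrist','w2')
b=cv2.imread('pics/w2.png')[50:290,200:440]; cv2.imwrite('pics/c3.png',cv2.resize(b,(600,600),interpolation=cv2.INTER_CUBIC))
E
```

```text
6.15 [580.85367257  11.57509781  18.71493716] [ 0.52540853 -2.98488954  1.65825585]
```

View pics/c3.png

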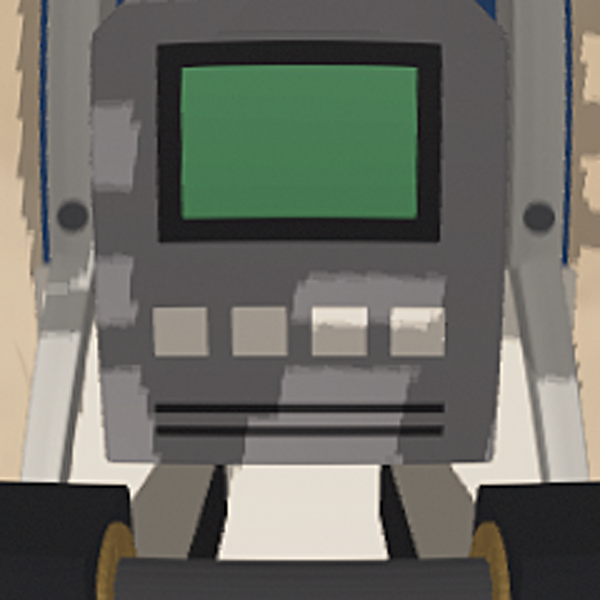

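The module is square, centred and entering the pocket. I'll continue slowly.

Call:
servo_tool:
  series: [0.1, 0, 0, 0, 0.1, 0, 0, 0, 0.1, 0, 0, 0, 0.1, 0, 0, 0, 0.1, 0, 0, 0, 0.1, 0, 0, 0, 0.1, 0, 0, 0, 0.06, 0, 0, 0, 0.04, 0, 0, 0, 0.02, 0, 0, 0]

```text
time: 7.2
eef_pos: [577.2, 52.0, 18.7]
tcp_rot: [[-0.089, 0.996, -0.0], [0.996, 0.089, 0.0], [0.0, -0.0, -1.0]]
ft_force: [0.0, -1.1, -0.7]
gripper_width: 35.1
grip_force: 0.4
```

Call:
servo_tool:
  series: [0.01, 0, 0, 0, 0.01, 0, 0, 0, 0.01, 0, 0, 0, 0.01, 0, 0, 0, 0.01, 0, 0, 0, 0.01, 0, 0, 0, 0, 0, 0, 0, 0, 0, 0, 0, 0, 0, 0, 0, 0, 0, 0, 0]

```text
time: 8.2
eef_pos: [577.1, 54.2, 18.7]
tcp_rot: [[-0.088, 0.996, 0.0], [0.996, 0.088, -0.001], [-0.001, 0.0, -1.0]]
ft_force: [0.7, -2.9, -0.3]
gripper_width: 35.0
grip_force: 1.6
```

Call:
servo_tool:
  series: [-0.2, 0, 0, 0, -0.2, 0, 0, 0, 0, 0, -0.5, 0, 0, 0, -0.8, 0, 0, 0, -0.8, 0, 0, 0, -0.5, 0, 0, 0, 0, 0, 0, 0, 0, 0, 0, 0, 0, 0, 0, 0, 0, 0]
  jaw: 0.4

```text
time: 9.2
eef_pos: [577.7, 34.6, 147.1]
tcp_rot: [[-0.089, 0.996, -0.003], [0.996, 0.089, -0.0], [0.0, -0.003, -1.0]]
ft_force: [-0.7, 0.5, 0.1]
gripper_width: 37.3
grip_force: 0.0
```

```bash
python3 - <<'E'
from h import *
s=manip.read_state(); print(s['time'],s['eef_pos'],s['ft_force'])
a,m=snap('wrist','w3')
b=cv2.imread('pics/w3.png')[0:240,200:440]; cv2.imwrite('pics/c4.png',cv2.resize(b,(600,600),interpolation=cv2.INTER_CUBIC))
E
```

```text
9.2 [577.70963512  34.61655089 147.0583273 ] [-0.73798005  0.49169247  0.05912371]
```

View pics/c4.png

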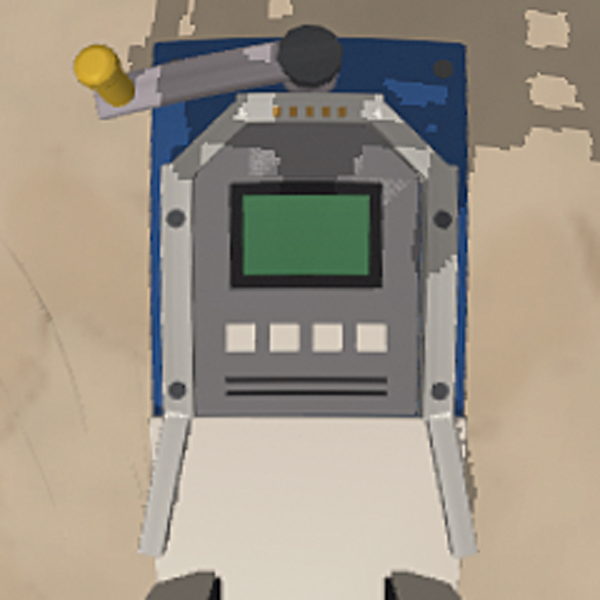

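The module looks seated and square, with its tail edge flush with the deck step at row 415. The knob head is at (97,63), its base at (118,95), and the pivot cap at (309,50).

```bash
python3 - <<'E'
from h import *
m=np.load('pics/w3.npz')
g=lambda u,v,z: px(m,200+(u+.5)/2.5-.5,(v+.5)/2.5-.5,z,True)
t=np.array([570.4,117.3]);a=np.radians(95.27);R=np.array([[np.cos(a),-np.sin(a)],[np.sin(a),np.cos(a)]])
for n,u,v,z in [('knobtop',97,63,73.5),('knobbase',119,96,35.5),('cap?',309,50,42),('tailL',192,416,26),('tailR',422,416,26),('stepL',195,417,14),('noseL',240,122,26),('wallL',160,300,24),('wallscrL',176,218,24),('wallscrR',443,219,24),('scL2',177,390,24),('scR2',440,391,24)]:
    p=g(u,v,z);print(n,p.round(1),(R.T@(p[:2]-t)).round(1))
E
```

```text
knobtop [498.9 178.7  73.5] [67.7 65.5]
knobbase [497.3 177.6  35.5] [66.7 67.2]
cap? [564.7 196.6  42. ] [79.5 -1.6]
tailL [533.   59.5  26. ] [-54.1  42.6]
tailR [619.   67.3  26. ] [-54.3 -43.8]
stepL [532.6  57.4  14. ] [-56.2  43.2]
noseL [541.6 171.3  26. ] [56.4 23.7]
wallL [517.5 102.2  24. ] [-10.2  54.1]
wallscrL [521.  133.4  24. ] [20.6 47.8]
wallscrR [619.5 142.   24. ] [ 20.1 -51.2]
scL2 [526.3  68.7  24. ] [-44.4  48.4]
scR2 [625.1  77.2  24. ] [-44.9 -50.8]
```

Call:
servo_tool:
  series: [0.75, -0.33, 0, 0, 0.75, -0.33, 0, 0, 0.75, -0.33, 0, 0, 0.75, -0.33, 0, 0, 0, 0, 0, 1, 0, 0, 0, 1, 0, 0, 0, 1, 0, 0, 0, 1, 0, 0, 0, 1, 0, 0, 0, 1]
  jaw: 0.6

```text
time: 10.25
eef_pos: [499.2, 178.4, 147.8]
tcp_rot: [[0.384, 0.923, -0.002], [0.923, -0.384, -0.0], [-0.001, -0.001, -1.0]]
ft_force: [-0.8, -0.3, 0.5]
gripper_width: 55.7
grip_force: 0.0
```

Call:
servo_tool:
  series: [0, 0, 0, 1, 0, 0, 0, 1, 0, 0, 0, 1, 0, 0, 0, 1, 0, 0, 0, 1, 0, 0, 0, 1, 0, 0, 0, 1, 0, 0, 0, 1, 0, 0, 0, 1, 0, 0, 0, 1]

```text
time: 11.25
eef_pos: [499.2, 178.4, 147.8]
tcp_rot: [[0.93, 0.368, -0.002], [0.368, -0.93, -0.001], [-0.002, -0.0, -1.0]]
ft_force: [-0.1, -0.5, -0.4]
gripper_width: 55.7
grip_force: 0.0
```

Call:
servo_tool:
  series: [0, 0, 0, 1, 0, 0, 0, 0.4, 0, 0, 0, 0, 0, 0, 0, 0, 0, 0, 0, 0, 0, 0, 0, 0, 0, 0, 0, 0, 0, 0, 0, 0, 0, 0, 0, 0, 0, 0, 0, 0]

```text
time: 12.25
eef_pos: [499.7, 178.4, 148.7]
tcp_rot: [[0.964, 0.265, 0.0], [0.265, -0.964, 0.0], [0.0, -0.0, -1.0]]
ft_force: [-0.1, 0.8, -0.0]
gripper_width: 55.6
grip_force: 0.0
```

Call:
servo_tool:
  series: [-0.02, 0, 0.4, 0, 0, 0, 0.6, 0, 0, 0, 0.5, 0, 0, 0, 0.3, 0, 0, 0, 0.2, 0, 0, 0, 0, 0, 0, 0, 0, 0, 0, 0, 0, 0, 0, 0, 0, 0, 0, 0, 0, 0]

```text
time: 13.25
eef_pos: [499.1, 178.3, 49.4]
tcp_rot: [[0.964, 0.264, 0.001], [0.264, -0.964, 0.001], [0.001, -0.0, -1.0]]
ft_force: [-0.7, -0.4, 0.2]
gripper_width: 55.8
grip_force: 0.0
```

Call:
servo_tool:
  series: [0, 0, 0, 0, 0, 0, 0, 0, 0, 0, 0, 0, 0, 0, 0, 0, 0, 0, 0, 0, 0, 0, 0, 0, 0, 0, 0, 0, 0, 0, 0, 0, 0, 0, 0, 0, 0, 0, 0, 0]
  jaw: 0.14
  newtons: 4

```text
time: 14.25
eef_pos: [498.6, 178.4, 48.7]
tcp_rot: [[0.964, 0.265, -0.0], [0.265, -0.964, 0.0], [-0.0, -0.0, -1.0]]
ft_force: [-0.6, 0.6, -0.0]
gripper_width: 14.7
grip_force: 4.0
```

Call:
servo_tool:
  series: [0.0045, 0.112, 0, -1, 0.0045, 0.112, 0, -1, 0.0045, 0.112, 0, -1, 0.0045, 0.112, 0, -1, 0.0045, 0.112, 0, -1, 0.0045, 0.112, 0, -1, 0.0045, 0.112, 0, -1, 0.0045, 0.112, 0, -1, 0.0045, 0.112, 0, -1, 0.0045, 0.112, 0, -1]

```text
time: 15.25
eef_pos: [532.6, 135.9, 48.7]
tcp_rot: [[0.479, 0.878, 0.0], [0.878, -0.479, 0.001], [0.001, -0.0, -1.0]]
ft_force: [0.2, 1.9, 0.2]
gripper_width: 14.7
grip_force: 4.0
```

Call:
servo_tool:
  series: [0.0045, 0.112, 0, -1, 0.0045, 0.112, 0, -1, 0.0045, 0.112, 0, -1, 0.0045, 0.112, 0, -1, 0.0045, 0.112, 0, -1, 0.0045, 0.112, 0, -1, 0.0045, 0.112, 0, -1, 0, 0.05, 0, -0.4, 0, 0, 0, 0, 0, 0, 0, 0]

```text
time: 16.25
eef_pos: [571.5, 127.7, 48.5]
tcp_rot: [[-0.088, 0.996, -0.002], [0.996, 0.088, 0.001], [0.001, -0.002, -1.0]]
ft_force: [-3.8, 2.4, 2.2]
gripper_width: 14.2
grip_force: 4.0
```

Call:
servo_tool:
  series: [0, 0.02, 0, 0, 0, 0.02, 0, 0, 0, 0, 0, 0, 0, 0, 0, 0, 0, 0, 0, 0, 0, 0, 0, 0, 0, 0, 0, 0, 0, 0, 0, 0, 0, 0, 0, 0, 0, 0, 0, 0]

```text
time: 17.25
eef_pos: [571.6, 127.7, 48.4]
tcp_rot: [[-0.089, 0.996, -0.006], [0.996, 0.089, -0.001], [-0.0, -0.006, -1.0]]
ft_force: [-6.3, 3.5, 4.5]
gripper_width: 14.6
grip_force: 4.0
```

Call:
servo_tool:
  series: [0, 0, 0, 0, 0, 0, 0, 0, 0, 0, 0, 0, 0, 0, 0, 0, 0, 0, 0, 0, 0, 0, -0.4, 0, 0, 0, -0.8, 0, 0, 0, -0.8, 0, 0, 0, 0, 0]
  jaw: 0.5

```text
$.series: bad value
```

Call:
servo_tool:
  series: [0, -0.02, 0, 0, 0, 0, 0, 0, 0, 0, 0, 0, 0, 0, 0, 0, 0, 0, 0, 0, 0, 0, -0.4, 0, 0, 0, -0.8, 0, 0, 0, -0.8, 0, 0, 0, 0, 0, 0, 0, 0, 0]
  jaw: 0.5

```text
time: 18.25
eef_pos: [574.4, 126.8, 149.6]
tcp_rot: [[-0.088, 0.996, 0.002], [0.996, 0.088, 0.0], [-0.0, 0.002, -1.0]]
ft_force: [0.6, -0.3, -0.0]
gripper_width: 46.6
grip_force: 0.0
```

```bash
python3 - <<'E'
from h import *
s=manip.read_state(); print(s['time'],s['eef_pos'],s['qpos'])
a,m=snap('wrist','w4'); a,m=snap('top','top4')
b=cv2.imread('pics/w4.png')[60:400,100:540]; c=cv2.imread('pics/top4.png')[130:250,240:470]
b=cv2.resize(b,(440,340));c=cv2.resize(c,(440,230))
cv2.imwrite('pics/c5.png',np.vstack([b,c]))
E
```

```text
18.25 [574.36287384 126.82433027 149.55336663] [  1.35185966  35.96099751 -25.83883175  96.67603917  19.10015916
  51.63843635 -27.07877594]
```

View pics/c5.png

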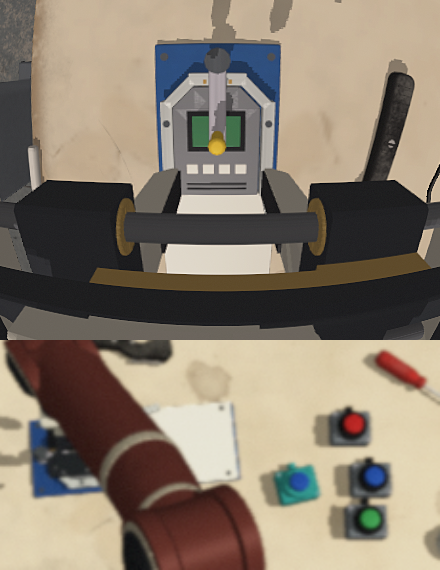

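The bar points along cradle -x and rests at its stop over the seated module. Next is blue.

Call:
servo_tool:
  series: [-0.87, -0.184, 0, 0, -0.87, -0.184, 0, 0, -0.87, -0.184, 0, 0, -0.87, -0.184, 0, 0, -0.87, -0.184, 0, 0, -0.87, -0.184, 0, 0, -0.87, -0.184, 0, 0, -0.87, -0.184, 0, 0, -0.87, -0.184, 0, 0, -0.87, -0.184, 0, 0]
  jaw: 0

```text
time: 19.35
eef_pos: [519.2, -316.0, 146.7]
tcp_rot: [[-0.089, 0.996, -0.003], [0.996, 0.089, 0.002], [0.002, -0.003, -1.0]]
ft_force: [1.0, 1.0, 0.3]
gripper_width: 0.5
grip_force: 0.0
```

Call:
servo_tool:
  series: [0, 0, 0.5, 0, 0, 0, 0.5, 0, 0, 0, 0.3, 0, 0, 0, 0.2, 0, 0, 0, 0, 0, 0, 0, 0, 0, 0, 0, 0, 0, 0, 0, 0, 0, 0, 0, 0, 0, 0, 0, 0, 0]

```text
time: 20.35
eef_pos: [520.9, -314.6, 74.1]
tcp_rot: [[-0.089, 0.996, 0.001], [0.996, 0.089, -0.0], [-0.0, 0.001, -1.0]]
ft_force: [-0.4, -0.2, -0.6]
gripper_width: 0.1
grip_force: 0.0
```

```bash
python3 - <<'E'
from h import *
s=manip.read_state(); print(s['time'],s['eef_pos'],s['qpos'])
a,m=snap('wrist','w5'); b,m2=snap('scene','sc5')
b=cv2.imread('pics/sc5.png')[150:210,300:400]
cv2.imwrite('pics/c6.png',np.vstack([cv2.imread('pics/w5.png')[200:400,100:540][:,:,:],cv2.resize(b,(440,264),interpolation=cv2.INTER_CUBIC)]))
E
```

```text
20.35 [ 520.93505687 -314.58654576   74.13423908] [ 43.64745338  43.04118647 -24.42904616  96.91420732  23.47585409
  45.13874819  13.35266531]
```

View pics/c6.png

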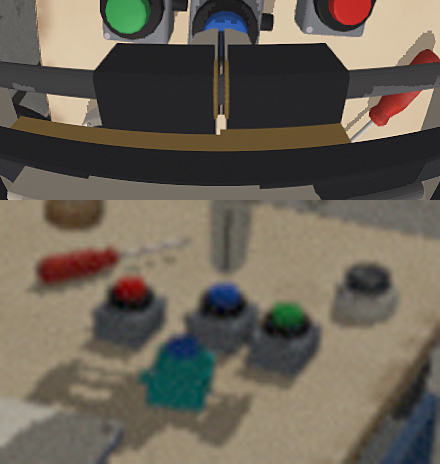

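The fingers are over the blue button on the grey box. Pressing.

Call:
servo_tool:
  series: [0, 0, 0.2, 0, 0, 0, 0.1, 0, 0, 0, 0.08, 0, 0, 0, 0.06, 0, 0, 0, 0.04, 0, 0, 0, 0.04, 0, 0, 0, 0.02, 0, 0, 0, 0, 0, 0, 0, 0, 0, 0, 0, 0, 0]

```text
time: 21.45
eef_pos: [520.2, -314.3, 48.3]
tcp_rot: [[-0.089, 0.996, -0.001], [0.996, 0.089, -0.0], [-0.0, -0.001, -1.0]]
ft_force: [-4.4, 2.4, 11.2]
gripper_width: 0.8
grip_force: 5.4
```

Bottomed out at 11 N. I'll let it up and move to green.

Call:
servo_tool:
  series: [0, 0, -0.3, 0, 0, 0, -0.5, 0, 0, 0, -0.2, 0, 0, 0, 0, 0, 0.08, -0.43, 0, 0, 0.08, -0.43, 0, 0, 0.08, -0.43, 0, 0, 0, 0, 0, 0, 0, 0, 0, 0, 0, 0, 0, 0]

```text
time: 22.45
eef_pos: [456.9, -308.1, 96.5]
tcp_rot: [[-0.089, 0.996, 0.002], [0.996, 0.089, 0.0], [0.0, 0.002, -1.0]]
ft_force: [0.2, 0.4, -0.2]
gripper_width: 0.4
grip_force: 0.0
```

Down 49 mm.

Call:
servo_tool:
  series: [0, -0.04, 0.4, 0, 0, 0, 0.25, 0, 0, 0, 0.1, 0, 0, 0, 0.08, 0, 0, 0, 0.06, 0, 0, 0, 0.04, 0, 0, 0, 0.04, 0, 0, 0, 0, 0, 0, 0, 0, 0, 0, 0, 0, 0]

```text
time: 23.45
eef_pos: [453.9, -308.2, 48.5]
tcp_rot: [[-0.089, 0.996, 0.001], [0.996, 0.089, 0.0], [-0.0, 0.001, -1.0]]
ft_force: [-0.3, 2.3, 3.2]
gripper_width: 1.1
grip_force: 1.9
```

Call:
servo_tool:
  series: [0, 0, 0.02, 0, 0, 0, 0.02, 0, 0, 0, 0.01, 0, 0, 0, 0, 0, 0, 0, 0, 0, 0, 0, 0, 0, 0, 0, 0, 0, 0, 0, 0, 0, 0, 0, 0, 0, 0, 0, 0, 0]

```text
time: 24.45
eef_pos: [453.9, -308.2, 48.1]
tcp_rot: [[-0.089, 0.996, 0.001], [0.996, 0.089, -0.001], [-0.001, 0.001, -1.0]]
ft_force: [-3.6, 2.8, 18.0]
gripper_width: 0.5
grip_force: 9.1
```

Bottomed out. Lift clear.

Call:
servo_tool:
  series: [0, 0, -0.3, 0, 0, 0, -0.8, 0, 0, 0, -0.8, 0, 0, 0, -0.4, 0, 0, 0, 0, 0, 0, 0, 0, 0, 0, 0, 0, 0, 0, 0, 0, 0, 0, 0, 0, 0, 0, 0, 0, 0]

```text
time: 25.45
eef_pos: [453.2, -308.3, 160.0]
tcp_rot: [[-0.089, 0.996, -0.001], [0.996, 0.089, 0.001], [0.001, -0.001, -1.0]]
ft_force: [-0.9, -0.3, 0.2]
gripper_width: 0.7
grip_force: 0.0
```

```bash
python3 - <<'E'
from h import *
s=manip.read_state(); print(s['time'],s['eef_pos'],s['ft_force'])
a,m=snap('top','top6'); cv2.imwrite('pics/c7.png',cv2.resize(cv2.imread('pics/top6.png')[150:250,250:450],(800,400),interpolation=cv2.INTER_CUBIC))
E
```

```text
25.45 [ 453.23214943 -308.25955402  159.97732295] [-0.94843343 -0.27369221  0.24641467]
```

View pics/c7.png

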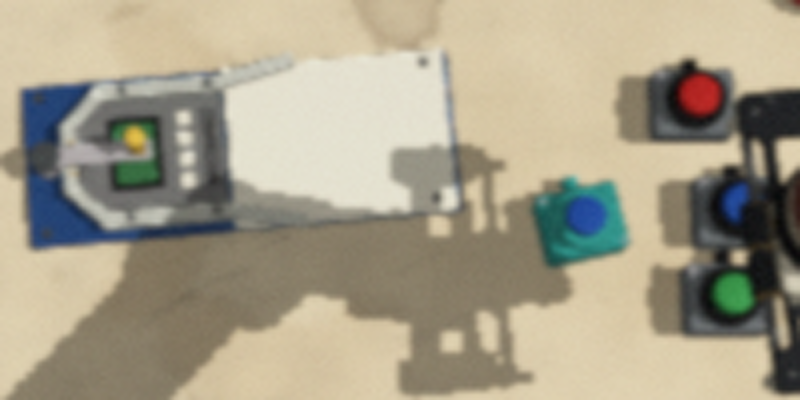

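The module is seated at (170,155), the bar lies over it with its knob at (135,138), and the buttons are up. The robot touches nothing.

```bash
python3 -c "
from plant import manip
print(manip.finish_job())"
```

```text
the job is handed in; nothing more can be done
None
```

I handed the job in at about 25.5 s: the module is seated in the pocket, the hold-down bar is at its stop over it, and blue then green were each pressed fully and came back up; the judge's result was not reported.

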